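# Open the kiln controller's access panel

### The job

The access panel on top of the grey kiln controller is held shut by a cam latch. Turn the key in the panel a full quarter turn clockwise (seen from above), then swing the panel up by its bow handle until it stands about upright, and leave it standing open with the key still turned. Leave the things around the controller where they are.

Things in the scene. Friction and masses are not known exactly. Their poses are not given: they have to be found in the camera images.
- controller: Grey steel box fixed to the table, 170 mm deep (its x), 240 wide (its y), 70 high; origin at the centre of its underside, z up; its front (-x) roughly faces the robot. On top an aluminium panel 3 mm thick (outer face 73 mm above the table when shut), hinged along the far (+x) edge, free edge in front. Key at the front right (-y), bow handle at the front left (+y).
- key_bar (a point): Centre of the key's dark cross bar (64 mm long, 12 thick, 22 tall), 33 mm above the panel's outer face, on the key's axis, square to the panel. Panel shut: 46 mm in front (-x) of the controller's origin, 65 mm to its right (-y), 106 mm above the table. y axis along the bar, z away from the panel; turns with the key. The key is captive, it cannot be pulled out.
- key (a joint): Angle of the key (rad): 0 latched, bar parallel to the panel's front edge; grows clockwise seen from above to a stop at 1.62, bar pointing front to back. The cam frees the panel from about 1.15 on. Light friction (0.06 N m); it stays where it is left.
- panel_handle (a point): Middle of the round bar (10 mm thick, 70 mm long, along the controller's y) of the steel bow handle; centre line 40 mm above the panel's outer face, 30 mm behind its free edge. Panel shut: 55 mm in front of the controller's origin, 60 mm to its left (+y), 113 mm above the table. y axis along the bar, z away from the panel's outer face; moves with the panel.
- panel_hinge (a point): Middle of the fixed hinge line (along the controller's y) at the far upper edge of the box, 85 mm behind (+x) the controller's origin, 70 mm above the table. The handle bar's centre line lies 140 mm from the hinge line along the panel and 43 mm off it square to the panel, on the outer side.
- panel (a joint): Opening angle of the panel (rad): 0 shut (flat), 1.57 upright, stop at 1.75; the front edge rises and swings up and away from the robot. Stiff hinge (0.55 N m of friction): it stays where it is left; lifting takes about 6 to 8 N at the handle. While latched it gives only about 0.02 rad.

How it is judged:
By the outcome, as a careful person would: the job done as asked, in the order asked, and still so for the second after the job is handed in, with the robot touching nothing.
It also fails if it takes over 53 s, if anything falls off the work surface, if the arm or the gripper's body presses on something with over 40 N, if the wrist force passes 120 N, or if a joint passes its speed limit or range.

### The arm

A 7-joint arm with a two-finger parallel gripper is mounted at the origin on a cart in front of the work surface, level with it; the furniture and walls round the work are solid. World frame = base frame: x ahead of the robot, y to its left, z up, the work surface at z = 0. Lengths are in m, angles in rad, forces in N, time in s.
With the tool pointing down it reaches from about 0.425 to 1.025 m from the base axis. Payload 9.4 kg.
Tool frame: the origin (TCP) lies on the mounting face of the last link; the fingertips stand 173 mm ahead of it and the grasp point (between the pads) lies 155 mm ahead of it; z points along the fingers, y is the line along which they close (so a half turn about z gives the same grasp; the last joint's range is limited). The gripper opens to 85 mm and grips with 20 to 120 N. Pads are 22 mm wide; open, the fingers measure 114 mm over their backs; the gripper's body (76 mm by 85 mm) begins 54 mm behind the grasp point. The pads swing forward as they close: fully open they stand 13 mm farther back than shut.
Start: joints at [1.171, 0.599, -0.003, 1.599, 0.002, 0.943, -0.08], TCP at [0.23, -0.688, 0.405] pointing down, gripper open.
Joint ranges: [-2.57, 2.57], [-0.35, 1.97], [-1.29, 1.29], [0.11, 2.56], [-1.05, 4.19], [0.11, 1.86], [-2.63, 2.63]. Speed limits (rad/s): [2.22, 2.22, 3.01, 3.01, 3.14, 3.14, 3.14].

### API

Orientations are given as a unit quaternion [w, x, y, z].
In Python, from cell import r gives the robot as it stands.
- The arm moves only by the tool apply_moves, never from a script. Its argument "motion" is a list that holds one entry, the list of rows, each a list of 5 numbers: the shift along the tool's x, y, z in mm, then the turn about the tool's z in rad, then the closure in counts, from 0 (fully open) to 255 (shut). In form: [[[x, y, z, turn, hand], ...]]. A call has 1 to 5 rows; each row shifts and turns the commanded pose from where the row before left it, along the tool's axes as they then stand; what a row does not reach is not made up. A row lasts 1/12 s, in which the tool goes at most 41.7 mm and 7.16 degrees, less where a joint would pass 70% of its speed; a pose out of reach is approached as far as the arm can. A call is refused whole if a number of a shift passes 41.7 or a number of a turn 0.125, either way. A call with a gripper value outside its range is refused whole. The fingers move at their own pace and stop on an object; the grip force is fixed at half the most. Time passes only in rows, so rows that do not move let the fingers close. It gives the time, the measured TCP pose, the force, the opening and the grip force at its end, in the units of the state.
- r.observe(): the state, without advancing time (a new reading comes with each control period).
- r.capture(name): name is "side" or "top" or "wrist"; returns a dict with "img" (384x512x3 uint8, red, green, blue), "K" (3x3 intrinsics, pixels), "D" ([k1, k2, p1, p2, k3] as OpenCV has them; the pictures are not rectified), "T" (4x4, takes a point from camera to world coordinates). Camera axes: x right, y down, z forward; pixel columns grow to the right and rows downward; lengths in m; the calibration is good to about 2 mm. A picture is of the moment at which its call begins. There is no depth.
- r.close_job(): hands the job in; it is judged then, once.
Trained networks look in the newest picture that a camera, given by its name, has taken for a name from the list of things; names that differ only in an ending like _2 or _b are one class to them, and where a whole thing is asked for, a point or a joint stands for the part that bears it (a point fixed in the world has none). Each returns a list of dicts, best first, with "confidence" (0 to 1); they miss things now and then, are a little off and sometimes report something else, mostly with a low value. They report only what shows in the picture. A call takes as long as a camera call.
- r.masks_of(camera, thing): "region" (384x512 bool, what is visible of it).
- r.place_of(camera, thing): "location" ([x, y, z] in m, in world coordinates, good to about 4 mm: a listed point, or the origin of a listed thing).
The state is a dict: "time": time; "joints": joint angles; "qd": joint speeds; "effort": joint torques, N m; "position": TCP position; "eef_rot": TCP orientation; "force": force on the tool from outside, world axes, zero at the start; "moment": the same for the moment, N m; "finger_gap": opening from 0.0 (shut) to 1.0 (fully open); "grip_force": force on a finger pad.
Only numpy, scipy, OpenCV 4.12 (cv2) and the standard library are available. Lean on these libraries where they do the work, as an engineer would, in place of code of your own. Each camera call takes 0.05 s, during which the arm holds its last target. There are 200 camera calls.

## Working session

There is one attempt and no reset: what is moved stays moved. The work goes in short steps, Python scripts to look and compute and a tool call to move; the robot and the scene stay as the last step left them, time stands still between calls to the robot, and variables do not carry over. Pictures are saved under pics/ and viewed, at most 12 in all, crops included, and the job is handed in when it is done.

Besides the shell and the picture viewer there is one more tool, called as name(argument=value, ...) on one line, values as JSON. apply_moves: Moves the arm, as the interface text tells. Its arguments: {"type":"object","properties":{"motion":{"type":"array","items":{"type":"array","items":{"type":"array","items":{"type":"number"}}}}},"required":["motion"]}

```bash
mkdir -p pics; ls; python3 - <<'E'
from cell import r
import cv2,numpy as np
s=r.observe(); print(s)
for c in("top","side"):
    d=r.capture(c); cv2.imwrite(f"pics/{c}0.png",d["img"][:,:,::-1]); print(c,d["T"].round(3).tolist())
    for t in("controller","key_bar","panel_handle","panel_hinge"):
        try: print(t,[(np.round(p["location"],4).tolist(),round(p["confidence"],2)) for p in r.place_of(c,t)])
        except Exception as e: print(t,e)
a=cv2.imread("pics/top0.png");b=cv2.imread("pics/side0.png")
E
```

```text
pics
{'time': 0.0, 'joints': array([ 1.17130115,  0.60012372, -0.00251502,  1.60014083,  0.00177795,
        0.94289953, -0.07980909]), 'qd': array([ 9.11834238e-04, -6.88424657e-04,  1.11449937e-03, -4.77158241e-05,
       -9.78616289e-05, -6.08806388e-04,  2.46473520e-04]), 'effort': array([-5.46595202e-04, -7.76445508e+01,  1.56427301e+00, -2.57996517e+01,
        1.22724657e-02,  9.05211142e-03,  1.64515723e-05]), 'position': array([ 0.22991361, -0.68736061,  0.40381425]), 'eef_rot': array([-7.59882039e-04,  9.87002297e-01,  1.60704232e-01, -1.95610949e-04]), 'force': array([-0.28820176,  0.49744587,  0.07728249]), 'moment': array([-0.0082012 ,  0.01442975, -0.00723158]), 'grip_force': 0.0, 'finger_gap': 0.9963974348955689}
top [[-0.017, -0.992, 0.121, 0.426], [-0.999, 0.021, 0.031, -0.083], [-0.033, -0.121, -0.992, 0.953], [0.0, 0.0, 0.0, 1.0]]
controller []
key_bar []
panel_handle [([0.5351, -0.0106, 0.1138], 0.91)]
panel_hinge [([0.63, -0.1324, 0.072], 0.82)]
side [[-0.806, -0.392, 0.443, 0.187], [-0.592, 0.52, -0.616, 0.475], [0.011, -0.759, -0.651, 0.642], [0.0, 0.0, 0.0, 1.0]]
controller [([0.5578, -0.0917, 0.0003], 0.7)]
key_bar [([0.4828, -0.1269, 0.1057], 0.92)]
panel_handle [([0.5371, -0.0143, 0.114], 0.58)]
panel_hinge [([0.6271, -0.1348, 0.075], 0.7)]
```

View pics/top0.png

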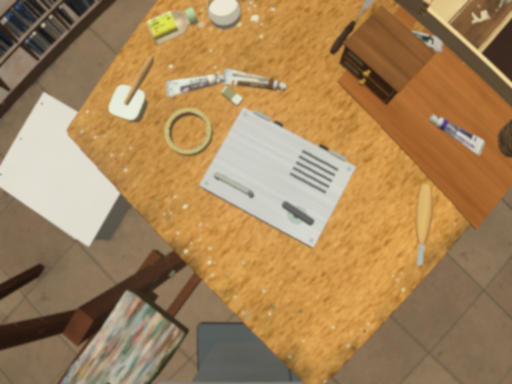

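View pics/side0.png

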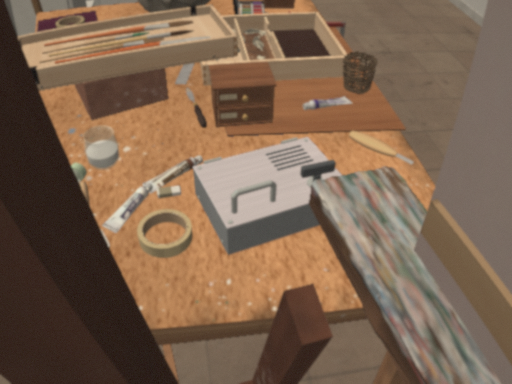

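The top view shows the controller centred near (280,175), with the handle at (235,185) and the key at (298,212). Its yaw is about -30°. The side view agrees, with the handle at (253,195) and the key at (317,170). Next I'll fit the box pose and plan the approach.

```bash
cat > h.py <<'E'
from cell import r
import cv2,numpy as np
from scipy.spatial.transform import Rotation as R
def fit(P,Q):
    P=np.array(P);Q=np.array(Q);p=P-P.mean(0);q=Q-Q.mean(0)
    a=np.arctan2((p[:,0]*q[:,1]-p[:,1]*q[:,0]).sum(),(p*q).sum())
    M=np.array([[np.cos(a),-np.sin(a)],[np.sin(a),np.cos(a)]]);t=Q.mean(0)-M@P.mean(0)
    return a,M,t,(Q-(P@M.T+t))
def togo(target,axang=None):
    s=r.observe();w,x,y,z=s["eef_rot"];T=R.from_quat([x,y,z,w]).as_matrix()
    d=T.T@(np.array(target)-s["position"]-0.155*T[:,2])*1000
    ya=np.arctan2(T[1,1],T[0,1])
    out=[d.round(1).tolist(),"tool y ang",round(ya,3)]
    if axang is not None: out+=["turn",round(((ya-axang+np.pi)%(2*np.pi))-np.pi,3)]
    print(*out,"j",s["joints"].round(2).tolist(),"t",s["time"])
E
python3 - <<'E'
from h import *
a,M,t,e=fit([[-.055,.06],[-.055,.06],[.085,0],[.085,0],[0,0],[-.046,-.065]],[[.5351,-.0106],[.5371,-.0143],[.63,-.1324],[.6271,-.1348],[.5578,-.0917],[.4828,-.1269]])
print(a,t,e.round(4).tolist(),M@[-.046,-.065]+t,M@[-.055,.06]+t)
k=M@[-.046,-.065]+t
togo([*k,.106],a)
E
```

```text
-0.5103495054754352 [ 0.55513624 -0.09197547] [[-0.0014, 0.0022], [0.0006, -0.0015], [0.0007, 0.0011], [-0.0022, -0.0013], [0.0027, 0.0003], [-0.0004, -0.0007]] [ 0.4832465  -0.12622258] [ 0.53645361 -0.01275451]
[418.3, -452.0, 143.6] tool y ang -1.248 turn -0.738 j [1.17, 0.6, -0.0, 1.6, 0.0, 0.94, -0.08] t 0.5
```

apply_moves(motion=[[[26,-28,0,0,0],[26,-28,0,0,0],[26,-28,0,0,0],[26,-28,0,0,0],[26,-28,0,0,0]]])

```text
time: 0.92
position: [0.3092, -0.5119, 0.4048]
eef_rot: [0.0, 0.987, 0.161, 0.0]
force: [1.1, -0.0, 0.5]
finger_gap: 1.002
grip_force: 0.0
```

apply_moves(motion=[[[26,-28,0,0,0],[26,-28,0,0,0],[26,-28,0,0,0],[26,-28,0,0,0],[26,-28,0,0,0]]])

```text
time: 1.33
position: [0.3881, -0.3378, 0.405]
eef_rot: [0.0, 0.987, 0.161, 0.0]
force: [1.6, -0.0, -0.4]
finger_gap: 1.002
grip_force: 0.0
```

apply_moves(motion=[[[26,-28,0,0,0],[26,-28,0,0,0],[26,-28,0,0,0],[26,-28,0,0,0],[0,0,0,0,0]]])

```text
time: 1.75
position: [0.4539, -0.1936, 0.405]
eef_rot: [-0.001, 0.986, 0.165, 0.001]
force: [0.4, -0.4, -0.7]
finger_gap: 0.997
grip_force: 0.0
```

apply_moves(motion=[[[0,0,0,-0.12,0],[0,0,0,-0.12,0],[0,0,0,-0.12,0],[0,0,0,-0.12,0],[0,0,0,-0.12,0]]])

```text
time: 2.17
position: [0.4508, -0.2005, 0.4048]
eef_rot: [0.0, 0.894, 0.448, 0.0]
force: [-1.4, -0.1, -0.4]
finger_gap: 1.003
grip_force: 0.0
```

apply_moves(motion=[[[0,0,0,-0.12,0],[0,0,0,0,0],[0,0,0,0,0]]])

```text
time: 2.42
position: [0.4507, -0.2007, 0.4048]
eef_rot: [0.0, 0.868, 0.496, 0.0]
force: [0.4, -0.5, 0.1]
finger_gap: 0.999
grip_force: 0.0
```

```bash
python3 - <<'E'
from h import *
togo([.4832,-.1262,.106],-.51)
for c in("wrist","side","top"):
    d=r.capture(c); cv2.imwrite(f"pics/{c}1.png",d["img"][:,:,::-1])
    for t in("controller","key_bar","panel_handle","panel_hinge"):
        print(c,t,[(np.round(p["location"],4).tolist(),round(p["confidence"],2)) for p in r.place_of(c,t)])
E
```

```text
[80.6, -9.9, 143.8] tool y ang -0.532 turn -0.022 j [0.5, 0.33, -0.25, 2.11, 0.13, 0.71, -0.37] t 2.4167
wrist controller [([0.553, -0.0937, 0.0029], 0.78)]
wrist key_bar [([0.5528, -0.0949, -0.0029], 0.73), ([0.4816, -0.1249, 0.1036], 0.6)]
wrist panel_handle []
wrist panel_hinge [([0.6332, -0.1363, 0.0698], 0.66)]
side controller [([0.5554, -0.091, 0.0022], 0.56)]
side key_bar [([0.4787, -0.1247, 0.1062], 0.66)]
side panel_handle [([0.5374, -0.0096, 0.1104], 0.7)]
side panel_hinge [([0.6284, -0.1334, 0.0727], 0.77)]
top controller [([0.5541, -0.0902, 0.0061], 0.82)]
top key_bar [([0.4851, -0.1223, 0.1042], 0.73)]
top panel_handle [([0.5365, -0.0124, 0.1116], 0.71)]
top panel_hinge [([0.6293, -0.1315, 0.0717], 0.76)]
```

View pics/wrist1.png

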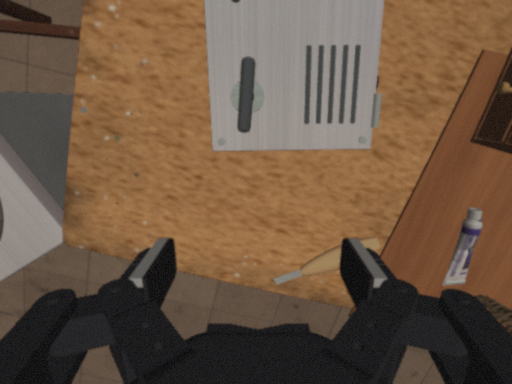

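The wrist view shows the key bar at (246,95), lying clear between the panel's front edge and the vents. I'll move over it, descend and grip.

apply_moves(motion=[[[27,-3,10,-0.02,0],[27,-4,10,0,0],[26,-3,20,0,0],[0,0,25,0,0],[0,0,25,0,0]]])

```text
time: 3.58
position: [0.4823, -0.1241, 0.3142]
eef_rot: [0.0, 0.861, 0.508, 0.001]
force: [0.4, -0.6, -0.1]
finger_gap: 1.0
grip_force: 0.0
```

apply_moves(motion=[[[0,0,25,0,0],[0,0,15,0,0],[0,0,12,0,0],[0,0,0,0,0],[0,0,0,0,0]]])

```text
time: 4.0
position: [0.4815, -0.1257, 0.2623]
eef_rot: [-0.0, 0.862, 0.507, -0.001]
force: [0.0, 0.1, 0.5]
finger_gap: 1.002
grip_force: 0.0
```

```bash
python3 - <<'E'
from h import *
togo([.4825,-.1255,.106],-.51)
d=r.capture("wrist"); cv2.imwrite("pics/w2.png",d["img"][:,:,::-1])
E
```

```text
[0.7, 1.0, 1.3] tool y ang -0.508 turn 0.002 j [0.26, 0.56, -0.17, 2.23, 0.26, 0.37, -0.63] t 4.0
```

View pics/w2.png

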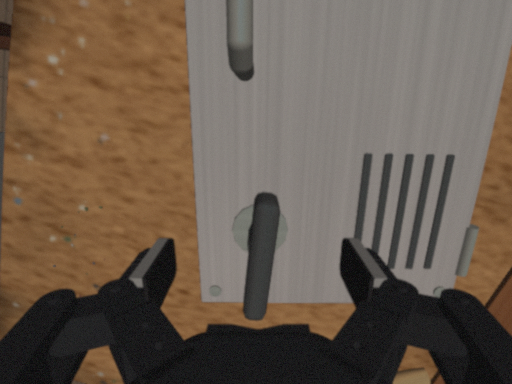

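The key bar, running (265,200) to (255,315), sits between the open pads. I'll close the gripper.

apply_moves(motion=[[[0,0,0,0,255],[0,0,0,0,255],[0,0,0,0,255],[0,0,0,0,255],[0,0,0,0,255]]])

```text
time: 4.47
position: [0.4815, -0.1259, 0.2631]
eef_rot: [0.0, 0.862, 0.507, 0.0]
force: [0.0, -0.3, 0.4]
finger_gap: 0.297
grip_force: 0.0
```

apply_moves(motion=[[[0,0,0,0,255],[0,0,0,0,255],[0,0,0,0.06,255],[0,0,0,0.1,255],[0,0,0,0.1,255]]])

```text
time: 4.88
position: [0.4819, -0.126, 0.2631]
eef_rot: [0.0, 0.921, 0.389, 0.001]
force: [0.7, -0.8, 4.2]
finger_gap: 0.13
grip_force: 58.1
```

apply_moves(motion=[[[0,0,0,0.12,255],[0,0,0,0.12,255],[0,0,0,0.12,255],[0,0,0,0.12,255],[0,0,0,0.12,255]]])

```text
time: 5.3
position: [0.4818, -0.1257, 0.2631]
eef_rot: [0.0, 0.995, 0.098, 0.001]
force: [-0.1, 0.2, 6.7]
finger_gap: 0.126
grip_force: 58.2
```

apply_moves(motion=[[[0,0,0,0.12,255],[0,0,0,0.12,255],[0,0,0,0.12,255],[0,0,0,0.12,255],[0,0,0,0.12,255]]])

```text
time: 5.72
position: [0.4818, -0.1255, 0.2631]
eef_rot: [-0.0, 0.98, -0.2, 0.001]
force: [1.2, 1.2, 6.3]
finger_gap: 0.129
grip_force: 58.2
```

apply_moves(motion=[[[0,0,0,0.1,255],[0,0,0,0.04,255],[0,0,0,0.02,255],[0,0,0,0,255],[0,0,0,0,255]]])

```text
time: 6.13
position: [0.4819, -0.1253, 0.2631]
eef_rot: [-0.0, 0.962, -0.275, 0.0]
force: [0.7, 1.6, 6.6]
finger_gap: 0.129
grip_force: 59.1
```

```bash
python3 - <<'E'
from h import *
togo([.4825,-.1255,.106],-.51)
print(r.observe()["moment"],r.observe()["force"])
d=r.capture("wrist"); cv2.imwrite("pics/w3.png",d["img"][:,:,::-1])
E
```

```text
[0.5, -0.0, 2.1] tool y ang -2.127 turn -1.617 j [-0.02, 0.57, 0.23, 2.24, -0.36, 0.36, -1.62] t 6.1333
[ 0.3255988  -0.11554443  0.10538303] [0.74063129 1.56825037 6.62805787]
```

View pics/w3.png

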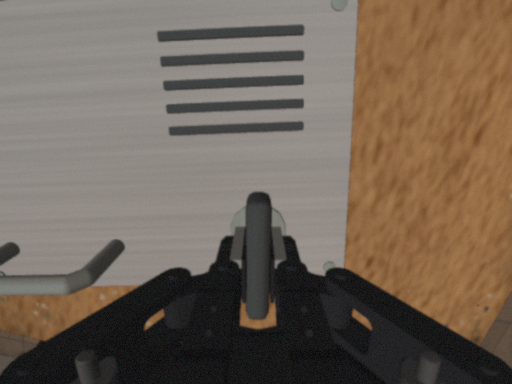

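The bar is at (258,255) and square to the front edge, so the quarter turn looks complete. I'll nudge to the stop, then release and rise.

apply_moves(motion=[[[0,0,0,0.03,255],[0,0,0,0,255]]])

```text
time: 6.35
position: [0.4819, -0.1253, 0.2631]
eef_rot: [-0.0, 0.957, -0.289, 0.0]
force: [0.7, 2.2, 7.1]
finger_gap: 0.126
grip_force: 59.5
```

```bash
python3 - <<'E'
from h import *
togo([.4825,-.1255,.106],-.51)
print(r.observe()["moment"])
E
```

```text
[0.5, -0.0, 2.1] tool y ang -2.157 turn -1.647 j [-0.02, 0.57, 0.23, 2.24, -0.37, 0.36, -1.63] t 6.35
[ 0.27228912 -0.13279145  0.75081647]
```

apply_moves(motion=[[[0,0,0,-0.02,100],[0,0,0,0,60],[0,0,0,0,60],[0,0,-20,0,60],[0,0,-40,0,60]]])

```text
time: 6.77
position: [0.4806, -0.1255, 0.3202]
eef_rot: [0.001, 0.96, -0.28, -0.004]
force: [0.8, 0.3, -0.1]
finger_gap: 0.768
grip_force: 0.0
```

apply_moves(motion=[[[0,0,-30,-0.1,0],[0,0,0,-0.12,0],[0,0,0,-0.12,0],[0,0,0,-0.12,0],[0,0,0,-0.12,0]]])

```text
time: 7.18
position: [0.4813, -0.1257, 0.3528]
eef_rot: [-0.0, 1.0, 0.009, 0.0]
force: [-0.3, -0.6, 0.1]
finger_gap: 0.999
grip_force: 0.0
```

apply_moves(motion=[[[0,0,0,-0.12,0],[0,0,0,-0.12,0],[0,0,0,-0.12,0],[0,0,0,-0.12,0],[0,0,0,-0.12,0]]])

```text
time: 7.6
position: [0.4812, -0.1259, 0.3525]
eef_rot: [-0.0, 0.953, 0.304, -0.0]
force: [-0.6, 0.7, 0.6]
finger_gap: 0.999
grip_force: 0.0
```

apply_moves(motion=[[[0,0,0,-0.12,0],[0,0,0,-0.12,0],[0,0,0,-0.12,0],[0,0,0,-0.08,0],[0,0,0,0,0]]])

```text
time: 8.02
position: [0.4812, -0.1261, 0.3525]
eef_rot: [-0.0, 0.864, 0.504, -0.0]
force: [0.2, 0.3, -0.5]
finger_gap: 1.003
grip_force: 0.0
```

```bash
python3 - <<'E'
from h import *
togo([.5365,-.0122,.113],-.51)
d=r.capture("wrist"); cv2.imwrite("pics/w4.png",d["img"][:,:,::-1])
for t in("panel_handle","key_bar"): print([(np.round(p["location"],4).tolist(),round(p["confidence"],2)) for p in r.place_of("wrist",t)])
E
```

```text
[126.4, -7.7, 84.4] tool y ang -0.515 turn -0.005 j [0.23, 0.41, -0.12, 2.16, 0.09, 0.58, -0.47] t 8.0167
[([0.5336, -0.0124, 0.1114], 0.93)]
[([0.482, -0.1283, 0.1046], 0.93)]
```

View pics/w4.png

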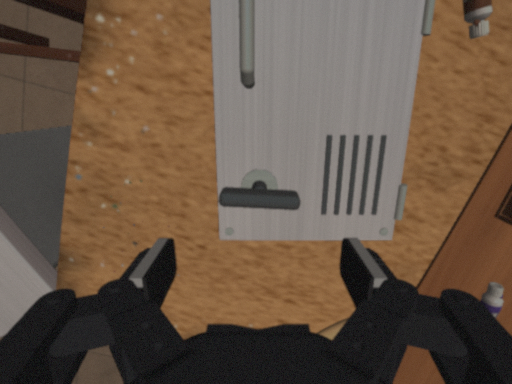

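The key now lies front to back at (260,198), and the handle is at (247,40). I'll move over the handle, descend and grip.

apply_moves(motion=[[[32,-2,0,0,0],[32,-2,0,0,0],[32,-2,0,0,0],[30,-2,10,0,0],[0,0,25,0,0]]])

```text
time: 8.58
position: [0.5403, -0.0063, 0.3197]
eef_rot: [0.001, 0.864, 0.504, 0.004]
force: [1.5, -0.3, 0.3]
finger_gap: 1.006
grip_force: 0.0
```

apply_moves(motion=[[[0,0,25,0,0],[0,0,15,0,0],[0,0,9,0,0],[0,0,0,0,0],[0,0,0,0,0]]])

```text
time: 9.0
position: [0.537, -0.0123, 0.2687]
eef_rot: [-0.0, 0.865, 0.502, -0.0]
force: [-0.2, -0.3, 0.8]
finger_gap: 0.998
grip_force: 0.0
```

```bash
python3 - <<'E'
from h import *
togo([.5365,-.0122,.113],-.51)
d=r.capture("wrist"); cv2.imwrite("pics/w5.png",d["img"][:,:,::-1])
E
```

```text
[-0.1, -0.4, 0.7] tool y ang -0.519 turn -0.009 j [-0.02, 0.58, -0.09, 2.14, 0.12, 0.43, -0.72] t 9.0
```

View pics/w5.png

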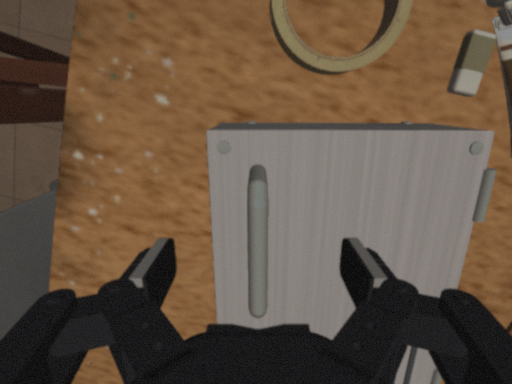

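The handle bar at (258,240) sits between the pads. I'll grip it and start the arc.

apply_moves(motion=[[[0,0,0,0,255],[0,0,0,0,255],[0,0,0,0,255],[0,0,0,0,255],[0,0,0,0,255]]])

```text
time: 9.47
position: [0.537, -0.0124, 0.269]
eef_rot: [0.0, 0.865, 0.502, 0.0]
force: [-0.4, 0.1, 0.1]
finger_gap: 0.298
grip_force: 0.0
```

apply_moves(motion=[[[0,0,0,0,255],[0,0,0,0,255],[0,0,0,0,255],[2.4,0,0,0,255],[-2.4,0,0,0,255]]])

```text
time: 9.88
position: [0.5369, -0.0124, 0.2689]
eef_rot: [0.0, 0.865, 0.502, -0.0]
force: [0.9, 6.5, 2.9]
finger_gap: 0.092
grip_force: 58.5
```

apply_moves(motion=[[[0,2.4,-7,0,255],[0,2.6,-6.8,0,255],[0,0,0,0,255]]])

```text
time: 10.13
position: [0.5414, -0.0149, 0.2832]
eef_rot: [-0.0, 0.865, 0.502, -0.0]
force: [-1.7, 2.0, -0.2]
finger_gap: 0.091
grip_force: 59.5
```

apply_moves(motion=[[[0,6.3,-13.2,0,255],[0,7.6,-12.5,0,255],[0,0,0,0,255]]])

```text
time: 10.38
position: [0.5535, -0.0218, 0.3097]
eef_rot: [-0.0, 0.865, 0.502, -0.0]
force: [-4.6, 2.9, 3.3]
finger_gap: 0.09
grip_force: 59.8
```

```bash
python3 - <<'E'
from h import *
d=r.capture("side"); cv2.imwrite("pics/s6.png",d["img"][:,:,::-1])
print(r.observe()["force"],[(np.round(p["location"],4).tolist(),round(p["confidence"],2)) for t in("panel_handle","key_bar") for p in r.place_of("side",t)])
E
```

```text
[-4.25079066  1.93308485  1.79948034] [([0.5544, -0.0212, 0.1535], 0.7), ([0.4955, -0.135, 0.1418], 0.7)]
```

View pics/s6.png

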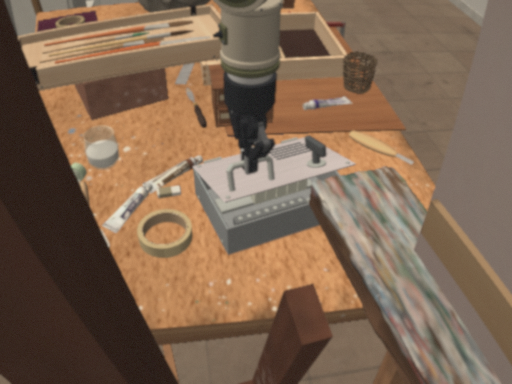

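The panel has lifted off the box with the gripper on the handle at (255,165). The handle moves with the tool, so I'll carry on along the arc.

apply_moves(motion=[[[0,8.8,-11.7,0,255],[0,10,-10.7,0,255],[0,11,-9.7,0,255],[0,0,0,0,255]]])

```text
time: 10.87
position: [0.5784, -0.0358, 0.3415]
eef_rot: [-0.001, 0.865, 0.503, -0.002]
force: [-12.5, 5.6, 18.5]
finger_gap: 0.089
grip_force: 60.8
```

apply_moves(motion=[[[0,11.9,-8.5,0,255],[0,12.7,-7.3,0,255],[0,13.4,-6,0,255],[0,0,0,0,255]]])

```text
time: 11.2
position: [0.6123, -0.0552, 0.3646]
eef_rot: [-0.0, 0.865, 0.502, -0.0]
force: [-11.7, 3.0, 26.8]
finger_gap: 0.088
grip_force: 63.1
```

apply_moves(motion=[[[0,13.9,-4.6,0,255],[0,14.3,-3.2,0,255],[0,14.5,-1.8,0,255],[0,0,0,0,255]]])

```text
time: 11.53
position: [0.6511, -0.0776, 0.3733]
eef_rot: [0.001, 0.865, 0.502, 0.001]
force: [1.3, -1.5, 12.2]
finger_gap: 0.091
grip_force: 63.3
```

```bash
python3 - <<'E'
from h import *
d=r.capture("side"); cv2.imwrite("pics/s7.png",d["img"][:,:,::-1])
print(r.observe()["force"],r.observe()["joints"].round(2),[(np.round(p["location"],4).tolist(),round(p["confidence"],2)) for t in("panel_handle","key_bar") for p in r.place_of("side",t)])
E
```

```text
[ 1.49879872e-03 -1.64259779e+00  9.47317943e+00] [ 0.11  0.55 -0.11  1.79  0.08  0.8  -0.57] [([0.6525, -0.0748, 0.2161], 0.74), ([0.5886, -0.1849, 0.2049], 0.67), ([0.6292, -0.1348, 0.0739], 0.34)]
```

View pics/s7.png

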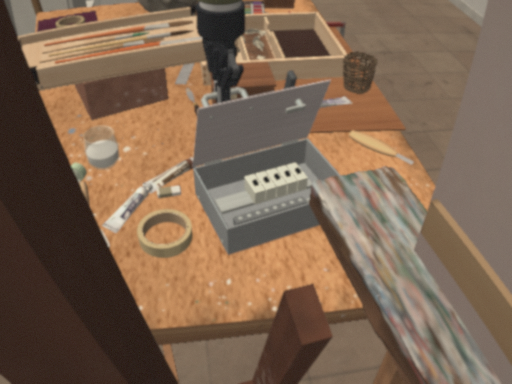

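The panel stands at about 70° with the handle held at (222,98). I'll go the last 20°.

apply_moves(motion=[[[0,14.6,-0.3,0,255],[0,14.6,1.1,0,255],[0,14.4,2.6,0,255],[0,8,2,0,255],[0,0,0,0,255]]])

```text
time: 12.1
position: [0.6962, -0.1032, 0.3671]
eef_rot: [0.002, 0.865, 0.502, 0.002]
force: [4.7, -1.3, 3.4]
finger_gap: 0.09
grip_force: 61.8
```

```bash
python3 - <<'E'
from h import *
s=r.observe();p=s["position"]
h=np.array([.6292,-.1335]);a=-.512
X=(p[:2]-h)@[np.cos(a),np.sin(a)];Z=p[2]-.155-.07
print(X,Z,"angle",np.arctan2(Z,-X)-np.arctan2(43,140),s["force"],s["moment"])
E
```

```text
0.04357967890808822 0.1421012577479764 angle 1.5703737343536424 [ 4.66471277 -1.34048503  3.40534012] [-0.23087638 -0.73173905 -0.05007797]
```

apply_moves(motion=[[[0,0,0,0,200],[0,0,0,0,200],[0,0,0,0,200],[0,0,0,0,200]]])

```text
time: 12.43
position: [0.6944, -0.1022, 0.3667]
eef_rot: [0.001, 0.865, 0.502, 0.0]
force: [3.2, -1.3, 3.8]
finger_gap: 0.213
grip_force: 0.0
```

apply_moves(motion=[[[0,0,-3,0,200],[0,0,-4,0,200],[0,0,0,0,200]]])

```text
time: 12.68
position: [0.6938, -0.1017, 0.3737]
eef_rot: [-0.0, 0.865, 0.503, -0.0]
force: [0.0, 0.7, 0.5]
finger_gap: 0.217
grip_force: 0.0
```

```bash
python3 - <<'E'
from h import *
d=r.capture("wrist"); cv2.imwrite("pics/w8.png",d["img"][:,:,::-1]); s=r.observe(); print(s["force"],s["moment"])
E
```

```text
[-0.41238531  0.01774498 -0.72324784] [ 0.03847825  0.01436876 -0.03028322]
```

View pics/w8.png

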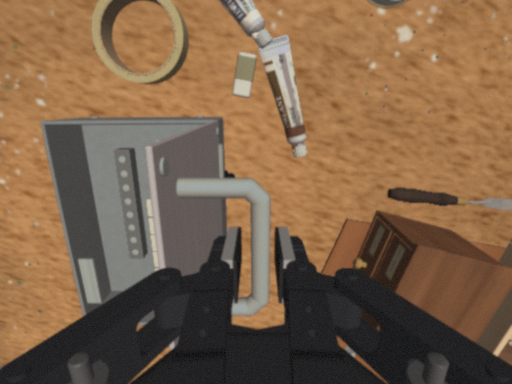

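The handle bar at (260,250) is free between the parted pads, and there's no contact force. I'll rise straight up.

apply_moves(motion=[[[0,0,-8,0,200],[0,0,-12,0,200],[0,0,-20,0,200],[0,0,-25,0,200],[0,0,-30,0,200]]])

```text
time: 13.15
position: [0.6938, -0.1019, 0.4691]
eef_rot: [-0.001, 0.865, 0.503, -0.001]
force: [0.5, -0.4, -0.5]
finger_gap: 0.22
grip_force: 0.0
```

apply_moves(motion=[[[0,0,-30,0,200],[0,0,0,0,200],[0,0,0,0,200]]])

```text
time: 13.4
position: [0.6942, -0.1019, 0.5015]
eef_rot: [0.001, 0.865, 0.502, 0.002]
force: [-0.3, 0.1, -0.9]
finger_gap: 0.213
grip_force: 0.0
```

```bash
python3 - <<'E'
from h import *
print(r.observe()["force"])
h=np.array([.6292,-.1335]);a=-.512
for c in("side","top"):
    d=r.capture(c); cv2.imwrite(f"pics/{c}9.png",d["img"][:,:,::-1])
    for t in("panel_handle","key_bar"):
      for p in r.place_of(c,t):
        q=p["location"];X=(q[:2]-h)@[np.cos(a),np.sin(a)];Z=q[2]-.07
        print(c,t,np.round(q,4),"angle",np.arctan2(Z,-X)-np.arctan2(*((43,140) if t[0]=="p" else (36,131))),round(p["confidence"],2))
a=cv2.imread("pics/side9.png")[50:300,150:450]
cv2.imwrite("pics/c9.png",cv2.resize(a,None,fx=2,fy=2))
E
```

```text
[-0.26534129  0.07068719 -0.86191778]
side panel_handle [ 0.6961 -0.1015  0.2089] angle 1.5706748354242306 0.82
side key_bar [ 0.6257 -0.2062  0.2017] angle 1.5450199492708514 0.74
```

View pics/c9.png

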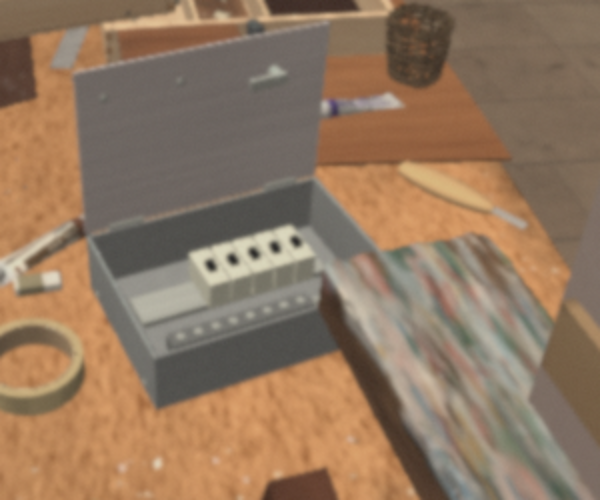

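The panel stands upright, with the cam at (268,77) turned aside and the surroundings untouched. The robot is clear, so I'll hand in.

```bash
python3 -c "
from cell import r
print(r.close_job())"
```

```text
the job is handed in; nothing more can be done
None
```

The job is handed in: the key is turned a full quarter clockwise to its stop, the panel stands open at about 90°, the robot is clear of it, and the things around the controller were not touched; it took about 13.5 s of the 53 s allowed.

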